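# Open the dry box under purge and hold its lid at 45 degrees

### The arm

A 6-joint arm with a two-finger parallel gripper is mounted at the origin on a cart in front of the work surface, level with it; the furniture and walls round the work are solid. World frame = base frame: x ahead of the robot, y to its left, z up, the work surface at z = 0. Lengths are in m, angles in degrees, forces in N, time in s.
With the tool pointing down it reaches from about 0.4 to 0.825 m from the base axis. Payload 7 kg.
Tool frame: the origin (TCP) lies between the finger pads; the fingertips stand 19 mm ahead of it and the grasp point (between the pads) is the TCP (r.finger_overhang is the distance from the TCP to the fingertips, in m); z points along the fingers, y is the direction in which the jaws open and shut (so a half turn about z gives the same grasp; the last joint's range is limited). The gripper opens to 88 mm and grips with 3 to 60 N. Pads are 19 mm wide; open, the fingers measure 130 mm over their backs; the gripper's body (78 mm by 193 mm) begins 47 mm behind the grasp point.
Start: joints at [87.726, 20.546, 0.682, 0, -70.136, -16.507], TCP at [0.217, 0.639, 0.21] pointing down, gripper open.
Joint ranges: [-176.03, 176.03], [-82.01, 121.73], [-58.28, 71.71], [-173.87, 95.51], [-174.79, -0.11], [-173.66, 173.66]. Speed limits (degrees/s): [136.94, 136.94, 172.46, 180, 180, 180].

### API

Orientations are given as [roll, pitch, yaw] about the fixed x, y, z axes, in that order (R = Rz(yaw) Ry(pitch) Rx(roll)).
In Python, from plant import r, optics gives the robot as it stands. The module is installed in compiled form; this text tells all that it offers.
- The arm moves only by the tool step_arm, never from a script. Its argument "increments" is a list of rows, each an object of numbers: "tx", "ty", "tz": the shift along the world's x, y, z in mm; "ax", "ay", "az": the turn, a rotation vector about the world's x, y, z in degrees; "claw": the gripper command: -1 is shut, 1 is fully open, values between are in proportion. In form: [{"tx": .., "ty": .., "tz": .., "ax": .., "ay": .., "az": .., "claw": ..}, ...]. A call has 1 to 12 rows; each row shifts and turns the commanded pose from where the row before left it; what a row does not reach is not made up. A row lasts 1/10 s, in which the tool goes at most 50 mm and 8.59 degrees, less where a joint would pass 70% of its speed; a pose out of reach is approached as far as the arm can. A call with a gripper value outside its range is refused whole. The fingers move at their own pace and stop on an object; "newtons" is the grip in N (left out, the last holds). Time passes only in rows, so rows that do not move let the fingers close. It gives the time, the measured TCP pose, the force and the opening at its end, in the units of the state.
- r.get_state(): the state, without advancing time (a new reading comes with each control period).
- optics.capture(name): name is "scene" or "top" or "wrist"; returns a dict with "image" (420x560x3 uint8, blue, green, red), "depth" (420x560 float32, m along the optical axis (not along the pixel's ray), 0 where there is no reading), "fx", "fy", "cx", "cy" (pixels), "distortion" ([k1, k2, p1, p2, k3] as OpenCV has them; the pictures are not rectified), "R" (3x3) and "t" (3): a world point X has camera coordinates R X + t. Camera axes: x right, y down, z forward; pixel columns grow to the right and rows downward; lengths in m; the calibration is good to about 2 mm. A picture is of the moment at which its call begins.
- r.close_job(): hands the job in, once; it reports no verdict.
The state is a dict: "time_s": time; "joints": joint angles; "qd": joint speeds; "joint_torque": joint torques, N m; "tcp_pos": TCP position; "eef_rot": TCP orientation; "contact_force": force on the tool from outside, world axes, zero at the start; "moment": the same for the moment, N m; "gripper_width": finger opening in m.
Only numpy, scipy, OpenCV 4.12 (cv2) and the standard library are available. Lean on these libraries where they do the work, as an engineer would, in place of code of your own. Each camera call takes 0.05 s, during which the arm holds its last target. There are 200 camera calls.

### The job

The moisture-sensitive plates are to be reached in the grey dry box without letting damp air in. First, with the lid still shut, turn on the dry gas: swing the yellow lever of the ball valve on the box's right side a quarter turn to its stop, so that it lies in line with the valve and points straight away from the box. Then raise the clear lid by its bar handle and finish holding it half open, at 45 degrees from shut, without ever swinging it wide open and without letting go (it would fall shut), gas left on and the other things on the bench left where they are.

Things in the scene. Friction and masses are not known exactly. Their poses are not given: they have to be found in the camera images.
- dry_box: grey dry box, 220 (x) x 260 (y) x 100 mm plus the lid, fixed to the bench; origin at the centre of its underside on the bench, -x is its front (towards the robot), -y its right side with the valve, z up. The top of the shut lid is 112 mm above the bench. A thin steel gas tube runs back from the valve, along the box 233 mm to the right of its centre, top 72 mm above the bench
- valve_lever (a joint): ball-valve lever, turns about a vertical axis (rad): 0 shut, the lever points to the box's front (-x); 1.571 fully open at its stop, the lever points to the box's right (-y), away from it. Grows anticlockwise seen from above. Starts shut or up to 0.15 off; stiff, about 0.2 N m, and stays where it is left
- lever_grip (a point): middle of the lever's yellow sleeve; the sleeve is 18 mm wide, 10 mm thick, 72 mm long along the lever, its centre line 116 mm above the bench; moves with the lever. Its x axis points from here to the stem. 50 mm free beside it to the box when shut; nothing higher than 72 mm above the bench lies beneath it
- valve_stem (a point): turning axis of the lever, at the height of the sleeve's centre line, 72 mm from lever_grip; it stands 65 mm out from the box's right wall, half way along it
- lid (a joint): lid hinge angle (rad): 0 shut, grows as the front edge rises, 0.785 is 45 degrees, 1.75 its stop. No stay or spring: it falls shut from anywhere below about 80 degrees. Lid 0.45 kg, takes about 2.5 N at the handle
- lid_handle (a point): middle of the lid's dark round bar handle: 12 mm thick, 108 mm free between its posts, along the box's y, its centre line 42 mm above the lid's top face, 82 mm in front of the box's centre and 154 mm above the bench when shut; moves with the lid. The bar may turn between the fingers
- lid_hinge (a point): middle of the lid's hinge axis, which runs along the box's y at its back edge: 116 mm behind the box's centre, 107 mm above the bench; the bar handle is 198 mm in front of it and 47 mm above it when shut
- plate_yellow: white 96-well plate 85x128x15 mm lying on the left, origin at its underside's centre; leave it alone
- pipette_main: pipette 283x62x28 mm lying on the left in front; leave it alone
- tipbox_open: yellow tip box 105x137x97 mm with clear lid at the right, origin at its underside's centre; leave it alone
- bottle_clear: glass bottle with blue cap 69x69x140 mm at the right, behind the tip box, origin at its underside's centre; leave it alone
- red_pen: red and black pen 138 mm long lying on the right in front; leave it alone

How it is judged:
By the outcome, as a careful person would: the job done as asked, in the order asked, and still so for the second after the job is handed in, while the arm keeps its last pose, push and grip.
It also fails if it takes over 51 s, if anything falls off the work surface, if the arm or the gripper's body presses on something with over 40 N, if the wrist force passes 120 N, or if a joint passes its speed limit or range.

## Working session

There is one attempt and no reset: what is moved stays moved. The work goes in short steps, Python scripts to look and compute and a tool call to move; the robot and the scene stay as the last step left them, time stands still between calls to the robot, and variables do not carry over. Pictures are saved under pics/ and viewed, about 8 in all and at most 12, crops included, and the job is handed in when it is done.

Besides the shell and the picture viewer there is one more tool, called by a JSON object that holds its "api" and its "payload". step_arm: Moves the arm, as the interface text tells. Its arguments: {"type":"object","properties":{"increments":{"type":"array","items":{"type":"object","properties":{"tx":{"type":"number"},"ty":{"type":"number"},"tz":{"type":"number"},"ax":{"type":"number"},"ay":{"type":"number"},"az":{"type":"number"},"claw":{"type":"number"}}}},"newtons":{"type":"number"}},"required":["increments"]}

```bash
mkdir -p pics
cat > h.py <<'E'
import numpy as np, cv2
from plant import r, optics
def cap(n):
    c=optics.capture(n); c['K']=np.array([[c['fx'],0,c['cx']],[0,c['fy'],c['cy']],[0,0,1]]); c['D']=np.array(c['distortion']); return c
def pts(c,uv):
    """world points from depth"""
    uv=np.array(uv,float).reshape(-1,2); d=np.array([c['depth'][int(v),int(u)] for u,v in uv])
    n=cv2.undistortPoints(uv[:,None],c['K'],c['D'])[:,0]
    P=np.c_[n*d[:,None],d]; return (P-c['t'])@np.array(c['R'])
def plane(c,uv,z):
    uv=np.array(uv,float).reshape(-1,2); n=cv2.undistortPoints(uv[:,None],c['K'],c['D'])[:,0]
    R=np.array(c['R']); o=-R.T@c['t']; d=np.c_[n,np.ones(len(n))]@R
    return o+d*((z-o[2])/d[:,2])[:,None]
E
python3 - <<'E'
from h import *
for n in('scene','top'):
    c=cap(n); cv2.imwrite(f'pics/{n}0.png',c['image']); np.savez(f'{n}0.npz',**c); print(n,-np.array(c['R']).T@c['t'])
s=r.get_state(); print(s)
E
```

```text
scene [-0.34272257 -1.56839006  0.96493044]
top [ 0.44272461 -0.05029618  1.49450618]
{'time_s': 0.1, 'joints': array([ 8.77254096e+01,  2.05867333e+01,  6.38105787e-01, -1.83737988e-02,
       -7.01350474e+01, -1.65067930e+01]), 'qd': array([-0.08821587, -0.12997475,  0.10651221,  0.05894717,  0.01786163,
        0.06043102]), 'joint_torque': array([-6.42896557e-04, -5.84163487e+01,  2.93753636e+01,  7.01544687e+00,
        1.01653661e-02, -5.69351960e-05]), 'tcp_pos': array([0.21719768, 0.63860718, 0.20951416]), 'eef_rot': array([ 1.79914865e+02, -7.21519806e-03, -1.87876341e+01]), 'contact_force': array([-0.13517948, -0.58688463,  0.59971244]), 'moment': array([ 0.02674916, -0.01131403, -0.01257846]), 'gripper_width': 0.08783206409221118}
```

View pics/scene0.png

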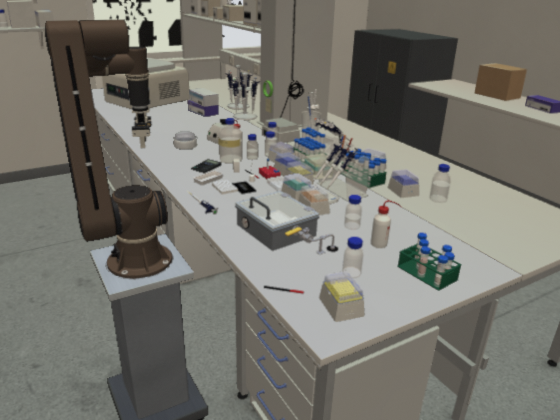

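View pics/top0.png

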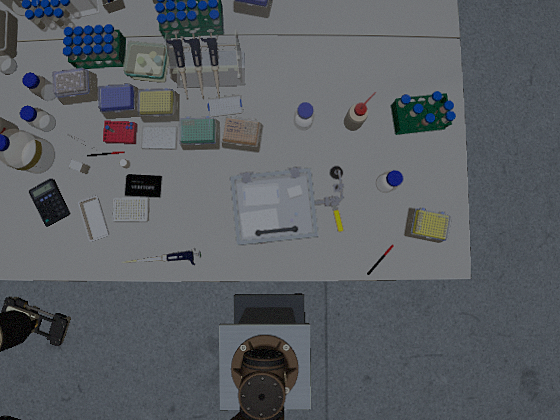

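Top view: the box is at about (275,205), the dark bar handle runs (257,233)–(297,230), and the yellow lever sleeve is at (338,219). The box is slightly yawed.

Run:
```python
from h import *
c=dict(np.load('top0.npz')); im=c['image']; hsv=cv2.cvtColor(im,cv2.COLOR_BGR2HSV)
def blob(m,x0,y0,x1,y1):
    k=np.zeros_like(m);k[y0:y1,x0:x1]=m[y0:y1,x0:x1]
    n,l,s,_=cv2.connectedComponentsWithStats(k); i=1+s[1:,4].argmax(); p=np.argwhere(l==i)[:,::-1].astype(float); return p
y=blob(cv2.inRange(hsv,(20,120,80),(35,255,255)),320,195,355,245)
b=blob((im.max(2)<75).astype(np.uint8),245,222,308,242)
for n,p,z in(('lever',y,.121),('bar',b,.158)):
    W=plane(c,p,z); m=W.mean(0); u,s,v=np.linalg.svd(W-m); q=(W-m)@v[0]
    rc=cv2.minAreaRect(W[:,:2].astype(np.float32)*1000)
    print(n,len(p),m,'dir',v[0],np.degrees(np.arctan2(v[0][1],v[0][0])),'len',np.ptp(q),'rect',rc, 'depth z',np.median(pts(c,p)[:,2]))
# lid outline/top by depth
P=pts(c,[(u,v) for v in range(160,250) for u in range(225,325)]); 
for lo,hi in((.10,.118),(.09,.118)):
    S=P[(P[:,2]>lo)&(P[:,2]<hi)&(P[:,1]>-.15)]
    print(len(S),cv2.minAreaRect(S[:,:2].astype(np.float32)*1000), np.percentile(S,[1,99],axis=0))
big=cv2.resize(im[155:255,220:360],None,fx=5,fy=5,interpolation=cv2.INTER_CUBIC);cv2.imwrite('pics/crop.png',big)
```

```text
lever 106 [ 0.50588885 -0.24326194  0.121     ] dir [-9.75488605e-01 -2.20049952e-01 -3.90615222e-29] -167.28803306453054 len 0.06937218027792151 rect ((505.8399963378906, -243.51512145996094), (69.33560180664062, 15.88005256652832), 13.29175853729248) depth z 0.12082186364243269
bar 152 [ 0.47310589 -0.04282145  0.158     ] dir [-1.00729282e-01  9.94913871e-01 -4.80620504e-28] 95.78116733384209 len 0.13314136721772013 rect ((472.70050048828125, -41.996864318847656), (16.33365821838379, 133.14315795898438), 5.846886157989502) depth z 0.1572657650167916
5061 ((558.412841796875, -30.5648193359375), (233.57965087890625, 258.5431823730469), 5.831139087677002) [[ 0.44016846 -0.14723418  0.10353403]
 [ 0.67261889  0.09849166  0.11707976]]
5080 ((558.291259765625, -30.549819946289062), (233.8543701171875, 258.5335998535156), 5.814217567443848) [[ 0.44003359 -0.14721538  0.10306947]
 [ 0.67261681  0.09849011  0.11706097]]
```

View pics/crop.png

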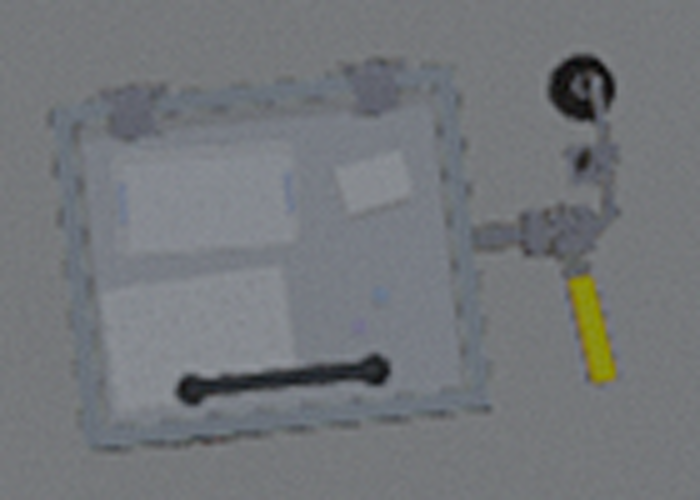

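{"api": "step_arm", "payload": {"increments": [{"tx":22,"ty":-43,"tz":4,"az":-8.5,"claw":0},{"tx":22,"ty":-43,"tz":4,"az":-8.5,"claw":0},{"tx":22,"ty":-43,"tz":4,"az":-8.5,"claw":0},{"tx":22,"ty":-43,"tz":4,"az":-8.5,"claw":0},{"tx":22,"ty":-43,"tz":4,"az":-8.5,"claw":0},{"tx":22,"ty":-43,"tz":4,"az":-8.5,"claw":0},{"tx":22,"ty":-43,"tz":4,"az":-8.5,"claw":0},{"tx":22,"ty":-43,"tz":4,"az":-8.5,"claw":0},{"tx":22,"ty":-43,"tz":4,"az":-8.5,"claw":0},{"tx":22,"ty":-43,"tz":4,"az":-8.5,"claw":0},{"tx":22,"ty":-43,"tz":4,"az":-8.5,"claw":0},{"tx":22,"ty":-43,"tz":4,"az":-8.5,"claw":0}]}}

```text
$.increments[0]: bad value
```

{"api": "step_arm", "payload": {"increments": [{"tx":22,"ty":-43,"tz":4,"ax":0,"ay":0,"az":-8.5,"claw":0},{"tx":22,"ty":-43,"tz":4,"ax":0,"ay":0,"az":-8.5,"claw":0},{"tx":22,"ty":-43,"tz":4,"ax":0,"ay":0,"az":-8.5,"claw":0},{"tx":22,"ty":-43,"tz":4,"ax":0,"ay":0,"az":-8.5,"claw":0},{"tx":22,"ty":-43,"tz":4,"ax":0,"ay":0,"az":-8.5,"claw":0},{"tx":22,"ty":-43,"tz":4,"ax":0,"ay":0,"az":-8.5,"claw":0},{"tx":22,"ty":-43,"tz":4,"ax":0,"ay":0,"az":-8.5,"claw":0},{"tx":22,"ty":-43,"tz":4,"ax":0,"ay":0,"az":-8.5,"claw":0},{"tx":22,"ty":-43,"tz":4,"ax":0,"ay":0,"az":-8.5,"claw":0},{"tx":22,"ty":-43,"tz":4,"ax":0,"ay":0,"az":-8.5,"claw":0},{"tx":22,"ty":-43,"tz":4,"ax":0,"ay":0,"az":-8.5,"claw":0},{"tx":22,"ty":-43,"tz":4,"ax":0,"ay":0,"az":-8.5,"claw":0}]}}

```text
time_s: 1.3
tcp_pos: [0.4816, 0.1211, 0.2586]
eef_rot: [180.0, 0.0, -121.1]
contact_force: [1.2, 1.9, -0.1]
gripper_width: 0.0439
```

{"api": "step_arm", "payload": {"increments": [{"tx":2.7,"ty":-40.5,"tz":-2,"ax":0,"ay":0,"az":-5.2,"claw":0},{"tx":2.7,"ty":-40.5,"tz":-2,"ax":0,"ay":0,"az":-5.2,"claw":0},{"tx":2.7,"ty":-40.5,"tz":-2,"ax":0,"ay":0,"az":-5.2,"claw":0},{"tx":2.7,"ty":-40.5,"tz":-2,"ax":0,"ay":0,"az":-5.2,"claw":0},{"tx":2.7,"ty":-40.5,"tz":-2,"ax":0,"ay":0,"az":-5.2,"claw":0},{"tx":2.7,"ty":-40.5,"tz":-2,"ax":0,"ay":0,"az":-5.2,"claw":0},{"tx":2.7,"ty":-40.5,"tz":-2,"ax":0,"ay":0,"az":-5.2,"claw":0},{"tx":2.7,"ty":-40.5,"tz":-2,"ax":0,"ay":0,"az":-5.2,"claw":0},{"tx":2.7,"ty":-40.5,"tz":-2,"ax":0,"ay":0,"az":-5.2,"claw":0},{"tx":0,"ty":0,"tz":0,"ax":0,"ay":0,"az":0,"claw":0}]}}

```text
time_s: 2.3
tcp_pos: [0.5049, -0.2451, 0.239]
eef_rot: [180.0, -0.1, -168.0]
contact_force: [0.0, 0.5, -0.8]
gripper_width: 0.044
```

Run:
```python
from h import *
c=cap('wrist'); im=c['image']; cv2.imwrite('pics/w1.png',im)
s=r.get_state(); print(s['joints'],s['tcp_pos'],s['eef_rot'])
hsv=cv2.cvtColor(im,cv2.COLOR_BGR2HSV); m=cv2.inRange(hsv,(20,120,60),(35,255,255))
n,l,st,_=cv2.connectedComponentsWithStats(m); i=1+st[1:,4].argmax(); p=np.argwhere(l==i)[:,::-1].astype(float)
W=plane(c,p,.121); print(len(p),p.mean(0),np.median(pts(c,p)[:,2]),cv2.minAreaRect(W[:,:2].astype(np.float32)*1000))
```

```text
[-5.73415376e+00  8.83079289e+00 -1.13328848e+01 -8.04802487e-03
 -6.99606327e+01 -7.20743107e+01] [ 0.50488441 -0.24341041  0.23919889] [ 1.79954551e+02 -1.15950883e-01 -1.67811184e+02]
1132 [282.10600707 201.65017668] 0.11894153679128708 ((504.9408874511719, -245.79270935058594), (67.66915130615234, 15.60849380493164), 12.370078086853027)
```

View pics/w1.png

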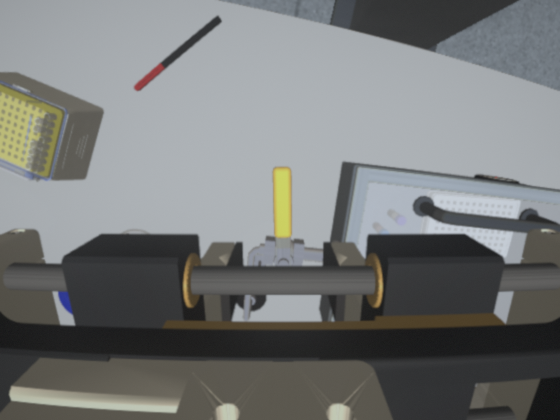

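{"api": "step_arm", "payload": {"increments": [{"tx":0,"ty":-1,"tz":-40,"ax":0,"ay":0,"az":0,"claw":0},{"tx":0,"ty":0,"tz":-40,"ax":0,"ay":0,"az":0,"claw":0},{"tx":0,"ty":0,"tz":-30,"ax":0,"ay":0,"az":0,"claw":0},{"tx":0,"ty":0,"tz":-11,"ax":0,"ay":0,"az":0,"claw":0},{"tx":0,"ty":0,"tz":0,"ax":0,"ay":0,"az":0,"claw":-1},{"tx":0,"ty":0,"tz":0,"ax":0,"ay":0,"az":0,"claw":-1},{"tx":0,"ty":0,"tz":0,"ax":0,"ay":0,"az":0,"claw":-1},{"tx":0,"ty":0,"tz":0,"ax":0,"ay":0,"az":0,"claw":-1},{"tx":0,"ty":0,"tz":0,"ax":0,"ay":0,"az":0,"claw":-1}], "newtons": 20}}

```text
time_s: 3.25
tcp_pos: [0.5061, -0.2425, 0.1204]
eef_rot: [-180.0, 0.1, -167.6]
contact_force: [0.7, 0.3, 0.4]
gripper_width: 0.0095
```

{"api": "step_arm", "payload": {"increments": [{"tx":0,"ty":0,"tz":0,"ax":0,"ay":0,"az":0,"claw":-1},{"tx":0,"ty":0,"tz":0,"ax":0,"ay":0,"az":0,"claw":-1}]}}

```text
time_s: 3.45
tcp_pos: [0.5057, -0.2425, 0.1196]
eef_rot: [-180.0, 0.0, -167.6]
contact_force: [-0.5, -0.3, -0.0]
gripper_width: 0.0006
```

Run:
```python
from h import *
print(r.get_state()['tcp_pos'])
a=cap('wrist')['image']; b=cap('top')['image']
cv2.imwrite('pics/w2.png',np.hstack([cv2.resize(a[140:350,120:440],(480,315)),cv2.resize(b[160:250,290:380],(315,315))]))
```

```text
[ 0.50567984 -0.2425152   0.11959763]
```

View pics/w2.png

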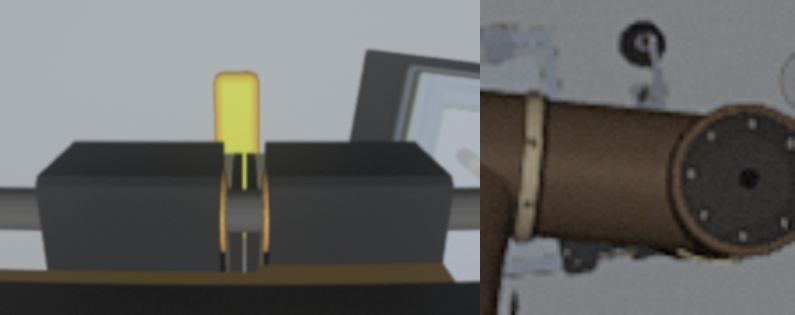

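The pads shut to 0.6 mm with the yellow sleeve still at (237,110) behind them and showing through the gap, so they closed above it. I'll check the heights by depth.

Run:
```python
from h import *
c=cap('wrist'); s=r.get_state(); print(s['tcp_pos'],s['joints'],s['contact_force'], r.finger_overhang, s['gripper_width'])
# crop px (x,y)-> full: x/1.5+120, y/1.5+140
for n,x,y in(('sleeve',237,110),('sleeve near',237,145),('gap',243,175),('gap2',243,245),('padL',232,170),('padR',256,170),('fingL',228,148),('tipR',258,158)):
    print(n,pts(c,[(x/1.5+120,y/1.5+140)]).round(4))
d=c['depth']
print(d[225:330:8,268:300:2].round(3))
```

```text
[ 0.5055985  -0.24251758  0.1193904 ] [-5.62262508e+00  1.43125273e+01 -2.10189968e+01  2.54978493e-03
 -5.46705248e+01 -7.19626099e+01] [-0.16475763  0.23807144  0.41948381] 0.019 -0.00015771964642628746
sleeve [[ 0.4849 -0.2499  0.1198]]
sleeve near [[ 0.4989 -0.2468  0.1196]]
gap [[ 0.5113 -0.2417  0.1185]]
gap2 [[ 0.5483 -0.2336  0.1093]]
padL [[ 0.4968 -0.2485  0.1509]]
padR [[ 0.4957 -0.2407  0.1494]]
fingL [[ 0.5007 -0.2501  0.1203]]
tipR [[ 0.494  -0.2402  0.1424]]
[[0.183 0.182 0.18  0.181 0.181 0.181 0.181 0.181 0.181 0.181 0.181 0.181
  0.184 0.308 0.308 0.307]
 [0.183 0.183 0.182 0.182 0.182 0.181 0.182 0.182 0.182 0.182 0.183 0.184
  0.187 0.31  0.31  0.309]
 [0.087 0.183 0.183 0.183 0.184 0.182 0.184 0.183 0.184 0.183 0.183 0.184
  0.188 0.312 0.091 0.086]
 [0.086 0.153 0.154 0.152 0.157 0.156 0.156 0.185 0.158 0.157 0.158 0.158
  0.152 0.154 0.091 0.079]
 [0.082 0.083 0.15  0.151 0.147 0.148 0.147 0.186 0.147 0.147 0.147 0.148
  0.151 0.084 0.083 0.079]
 [0.08  0.082 0.091 0.138 0.137 0.139 0.138 0.187 0.137 0.138 0.137 0.139
  0.137 0.083 0.081 0.079]
 [0.079 0.08  0.083 0.083 0.084 0.083 0.083 0.083 0.084 0.084 0.083 0.082
  0.083 0.083 0.08  0.081]
 [0.079 0.079 0.083 0.083 0.083 0.082 0.082 0.083 0.082 0.083 0.082 0.082
  0.083 0.082 0.078 0.079]
 [0.078 0.079 0.082 0.082 0.084 0.084 0.083 0.082 0.083 0.084 0.083 0.083
  0.083 0.082 0.079 0.079]
 [0.08  0.079 0.118 0.125 0.126 0.126 0.125 0.194 0.125 0.125 0.125 0.125
  0.125 0.082 0.079 0.08 ]
 [0.082 0.081 0.118 0.126 0.127 0.125 0.126 0.211 0.127 0.125 0.127 0.127
  0.125 0.083 0.081 0.079]
 [0.084 0.099 0.117 0.127 0.127 0.127 0.127 0.218 0.126 0.127 0.128 0.126
  0.127 0.108 0.092 0.079]
 [0.084 0.097 0.116 0.128 0.129 0.128 0.129 0.22  0.127 0.129 0.128 0.128
  0.076 0.076 0.076 0.076]
 [0.068 0.07  0.069 0.069 0.069 0.069 0.069 0.068 0.069 0.069 0.069 0.068
  0.069 0.068 0.069 0.069]]
```

Run:
```python
from h import *
w=cap('wrist'); c=cap('scene'); im=c['image']; np.savez('s2.npz',**c); np.savez('w2.npz',**w)
t=np.array(r.get_state()['tcp_pos'])
for X in (t,t-[0,0,.019],t+[0,0,.02],np.array([.505,-.2450,.121])):
    print(X.round(3),cv2.projectPoints(X[None],cv2.Rodrigues(c['R'])[0],c['t'],c['K'],c['D'])[0].ravel().round(1))
print('wrist cam',-w['R'].T@w['t'],w['R'].round(3))
a=cv2.resize(im[180:270,220:340],None,fx=6,fy=6,interpolation=cv2.INTER_CUBIC)
cv2.imwrite('pics/s2.png',a)
```

```text
[ 0.506 -0.242  0.119] [292.4 230.6]
[ 0.506 -0.242  0.1  ] [292.2 235.2]
[ 0.506 -0.242  0.139] [292.6 225.8]
[ 0.505 -0.245  0.121] [292.6 230.5]
wrist cam [ 0.43841104 -0.25735683  0.29178257] [[-0.215  0.977 -0.   ]
 [ 0.944  0.208  0.256]
 [ 0.25   0.055 -0.967]]
```

View pics/s2.png

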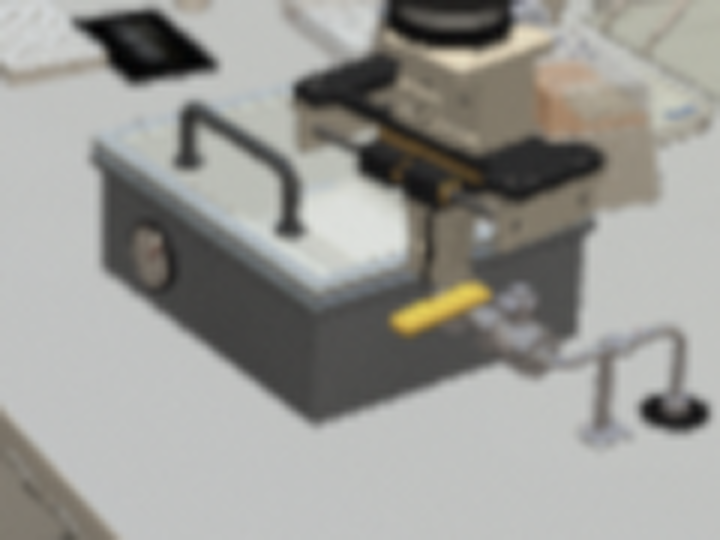

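The scene crop shows the finger tips ending at or just above the sleeve, at crop (450,285). So the tool seems to sit higher than the TCP reading implies. I'll put a number on that.

Run:
```python
from h import *
c=dict(np.load('w2.npz')); 
uv=[(u,v) for v in range(215,420,1) for u in range(120,440,2)]
P=pts(c,uv); ok=np.array([c['depth'][v,u]>0 for u,v in uv]); P=P[ok]
# tool axis near (0.506,-0.2425), jaw dir at 102.4deg
d=P[:,:2]-[.5056,-.2425]; a=np.radians(12.4); al=d@[np.cos(a),np.sin(a)]; la=d@[-np.sin(a),np.cos(a)]
m=(abs(la)<.03)&(abs(al)<.03)
print(np.histogram(P[m,2],bins=np.arange(.10,.28,.005)))
for lo in (.125,.13,.135,.14,.145,.15,.2):
    k=m&(P[:,2]>lo)&(P[:,2]<lo+.005); print(lo,k.sum(),al[k].mean().round(4) if k.any() else '',la[k].min() if k.any() else '',la[k].max() if k.any() else '')
s=dict(np.load('s2.npz')); uv=[(u,v) for v in range(190,240) for u in range(280,306)]
Q=pts(s,uv); d=Q[:,:2]-[.5056,-.2425]; k=(np.hypot(*d.T)<.03); print(np.histogram(Q[k,2],bins=np.arange(.10,.22,.005)))
```

```text
(array([   0,    0,    1,  400,   17,    0,    8,   26,   32,   45,   63,
         31,   34,    4,    0,  156,   82,   26,    1,   10,    6,    8,
         12,  231, 3013,  968, 1099, 2201, 3298, 2731, 1306,    0,    0,
          0,    0]), array([0.1  , 0.105, 0.11 , 0.115, 0.12 , 0.125, 0.13 , 0.135, 0.14 ,
       0.145, 0.15 , 0.155, 0.16 , 0.165, 0.17 , 0.175, 0.18 , 0.185,
       0.19 , 0.195, 0.2  , 0.205, 0.21 , 0.215, 0.22 , 0.225, 0.23 ,
       0.235, 0.24 , 0.245, 0.25 , 0.255, 0.26 , 0.265, 0.27 , 0.275]))
0.125 0   
0.13 8 -0.0093 -0.0036860223370835917 0.002860905007342824
0.135 26 -0.0097 -0.005640152261606583 0.005945518279463731
0.14 32 -0.0103 -0.006656406823416605 0.005882950491379979
0.145 45 -0.0104 -0.006448130079753302 0.0057057903777779275
0.15 63 -0.0097 -0.0062325486333094935 0.0055354222635533605
0.2 6 -0.0117 -0.004165704338305982 -0.004127279185748155
(array([ 0,  0,  7, 18, 24,  2,  0,  3, 12, 15, 14, 13, 13, 16, 12, 11, 18,
        8,  2,  0,  0,  1,  0]), array([0.1  , 0.105, 0.11 , 0.115, 0.12 , 0.125, 0.13 , 0.135, 0.14 ,
       0.145, 0.15 , 0.155, 0.16 , 0.165, 0.17 , 0.175, 0.18 , 0.185,
       0.19 , 0.195, 0.2  , 0.205, 0.21 , 0.215]))
```

The real tip height is about 0.133, so the tool stands roughly 33 mm higher than the reading. I'll reopen, drop by that amount and close again.

{"api": "step_arm", "payload": {"increments": [{"tx":0,"ty":-2,"tz":0,"ax":0,"ay":0,"az":0,"claw":0},{"tx":0,"ty":0,"tz":0,"ax":0,"ay":0,"az":0,"claw":0},{"tx":0,"ty":0,"tz":0,"ax":0,"ay":0,"az":0,"claw":0},{"tx":0,"ty":0,"tz":0,"ax":0,"ay":0,"az":0,"claw":0},{"tx":0,"ty":0,"tz":0,"ax":0,"ay":0,"az":0,"claw":0},{"tx":0,"ty":0,"tz":-7,"ax":0,"ay":0,"az":0,"claw":0},{"tx":0,"ty":0,"tz":-7,"ax":0,"ay":0,"az":0,"claw":0}]}}

```text
time_s: 4.4
tcp_pos: [0.5056, -0.2444, 0.1048]
eef_rot: [180.0, 0.0, -167.6]
contact_force: [-0.0, 0.4, -0.4]
gripper_width: 0.0434
```

{"api": "step_arm", "payload": {"increments": [{"tx":0,"ty":0,"tz":-7,"ax":0,"ay":0,"az":0,"claw":0},{"tx":0,"ty":0,"tz":-7,"ax":0,"ay":0,"az":0,"claw":0},{"tx":0,"ty":0,"tz":-6,"ax":0,"ay":0,"az":0,"claw":0},{"tx":0,"ty":0,"tz":0,"ax":0,"ay":0,"az":0,"claw":-1},{"tx":0,"ty":0,"tz":0,"ax":0,"ay":0,"az":0,"claw":-1},{"tx":0,"ty":0,"tz":0,"ax":0,"ay":0,"az":0,"claw":-1},{"tx":0,"ty":0,"tz":0,"ax":0,"ay":0,"az":0,"claw":-1},{"tx":0,"ty":0,"tz":0,"ax":0,"ay":0,"az":0,"claw":-1},{"tx":0,"ty":0,"tz":0,"ax":0,"ay":0,"az":0,"claw":-1}]}}

```text
time_s: 5.3
tcp_pos: [0.5058, -0.2447, 0.0857]
eef_rot: [-180.0, 0.0, -167.6]
contact_force: [-0.4, -0.7, 1.7]
gripper_width: 0.0174
```

{"api": "step_arm", "payload": {"increments": [{"tx":2.5,"ty":-8.4,"tz":0,"ax":0,"ay":0,"az":7,"claw":-1},{"tx":3.5,"ty":-8.0,"tz":0,"ax":0,"ay":0,"az":7,"claw":-1},{"tx":4.4,"ty":-7.5,"tz":0,"ax":0,"ay":0,"az":7,"claw":-1},{"tx":5.3,"ty":-6.9,"tz":0,"ax":0,"ay":0,"az":7,"claw":-1},{"tx":6.1,"ty":-6.2,"tz":0,"ax":0,"ay":0,"az":7,"claw":-1},{"tx":6.8,"ty":-5.5,"tz":0,"ax":0,"ay":0,"az":7,"claw":-1}]}}

```text
time_s: 5.9
tcp_pos: [0.534, -0.2874, 0.0857]
eef_rot: [180.0, -0.0, -125.3]
contact_force: [-0.7, 0.2, 2.2]
gripper_width: 0.0175
```

{"api": "step_arm", "payload": {"increments": [{"tx":7.4,"ty":-4.6,"tz":0,"ax":0,"ay":0,"az":7,"claw":-1},{"tx":8.0,"ty":-3.6,"tz":0,"ax":0,"ay":0,"az":7,"claw":-1},{"tx":8.3,"ty":-2.6,"tz":0,"ax":0,"ay":0,"az":7,"claw":-1},{"tx":8.6,"ty":-1.6,"tz":0,"ax":0,"ay":0,"az":7,"claw":-1},{"tx":8.7,"ty":-0.6,"tz":0,"ax":0,"ay":0,"az":7,"claw":-1},{"tx":6.5,"ty":0.2,"tz":0,"ax":0,"ay":0,"az":5,"claw":-1},{"tx":0,"ty":0,"tz":0,"ax":0,"ay":0,"az":0,"claw":-1}]}}

```text
time_s: 6.6
tcp_pos: [0.5821, -0.3004, 0.0857]
eef_rot: [180.0, -0.1, -85.5]
contact_force: [-2.1, -4.2, 2.6]
gripper_width: 0.0176
```

Run:
```python
from h import *
s=r.get_state(); print(s['tcp_pos'],s['eef_rot'],s['contact_force'],s['moment'],s['gripper_width'],s['joints'])
c=cap('wrist'); im=c['image']; cv2.imwrite('pics/w3.png',im)
hsv=cv2.cvtColor(im,cv2.COLOR_BGR2HSV); m=cv2.inRange(hsv,(20,120,60),(35,255,255))
n,l,st,_=cv2.connectedComponentsWithStats(m); i=1+st[1:,4].argmax(); p=np.argwhere(l==i)[:,::-1].astype(float)
W=plane(c,p,.121); print(len(p),p.mean(0),np.median(pts(c,p)[:,2]),cv2.minAreaRect(W[:,:2].astype(np.float32)*1000))
```

```text
[ 0.58211256 -0.30043958  0.08569123] [ 1.79992149e+02 -5.55296235e-02 -8.54769789e+01] [-2.05591579 -4.17211261  2.64967794] [-1.48302263  0.5699333   0.3230728 ] 0.017577244483313534 [-10.23888338  24.28093096 -10.94977356   0.0681922  -54.76275784
  14.72255943]
2238 [282.19168901 234.29088472] 0.11871496322622323 ((583.7616577148438, -321.2700500488281), (17.71598243713379, 31.790935516357422), 4.519322395324707)
```

{"api": "step_arm", "payload": {"increments": [{"tx":2.5,"ty":0.2,"tz":0,"ax":0,"ay":0,"az":2,"claw":-1},{"tx":2.5,"ty":0.2,"tz":0,"ax":0,"ay":0,"az":2,"claw":-1},{"tx":0,"ty":0,"tz":0,"ax":0,"ay":0,"az":0,"claw":-1}]}}

```text
time_s: 6.95
tcp_pos: [0.5829, -0.3001, 0.0855]
eef_rot: [179.7, 0.1, -81.8]
contact_force: [-12.5, -4.2, 8.6]
gripper_width: 0.018
```

Run:
```python
from h import *
s=r.get_state(); print(s['tcp_pos'],s['eef_rot'],s['contact_force'],s['moment'])
c=cap('wrist'); im=c['image']
hsv=cv2.cvtColor(im,cv2.COLOR_BGR2HSV); m=cv2.inRange(hsv,(20,120,60),(35,255,255))
n,l,st,_=cv2.connectedComponentsWithStats(m); i=1+st[1:,4].argmax(); p=np.argwhere(l==i)[:,::-1].astype(float)
W=plane(c,p,.121); print(len(p),cv2.minAreaRect(W[:,:2].astype(np.float32)*1000))
```

```text
[ 0.58292063 -0.30010746  0.08549006] [ 1.79659998e+02  5.47820546e-02 -8.17745453e+01] [-12.47759355  -4.21267569   8.62432804] [-1.49981715  4.1235846  -0.36830981]
2259 ((585.6561889648438, -320.9444885253906), (17.67850685119629, 31.846853256225586), 7.671158313751221)
```

{"api": "step_arm", "payload": {"increments": [{"tx":0,"ty":0,"tz":0,"ax":0,"ay":0,"az":0,"claw":0},{"tx":0,"ty":0,"tz":0,"ax":0,"ay":0,"az":0,"claw":0},{"tx":0,"ty":0,"tz":0,"ax":0,"ay":0,"az":0,"claw":0},{"tx":-3,"ty":0,"tz":0,"ax":0,"ay":0,"az":0,"claw":0},{"tx":0,"ty":0,"tz":30,"ax":0,"ay":0,"az":0,"claw":0},{"tx":0,"ty":0,"tz":40,"ax":0,"ay":0,"az":0,"claw":0},{"tx":0,"ty":0,"tz":40,"ax":0,"ay":0,"az":0,"claw":0},{"tx":-10,"ty":20,"tz":30,"ax":0,"ay":0,"az":-1,"claw":0},{"tx":-25,"ty":40,"tz":0,"ax":0,"ay":0,"az":-1,"claw":0},{"tx":-20,"ty":42,"tz":0,"ax":0,"ay":0,"az":-1,"claw":0},{"tx":-20,"ty":42,"tz":0,"ax":0,"ay":0,"az":0,"claw":0},{"tx":-18,"ty":42,"tz":0,"ax":0,"ay":0,"az":0,"claw":0}]}}

```text
time_s: 8.2
tcp_pos: [0.4895, -0.1119, 0.2254]
eef_rot: [-180.0, 0.0, -84.6]
contact_force: [-0.3, 1.4, 0.5]
gripper_width: 0.0439
```

{"api": "step_arm", "payload": {"increments": [{"tx":-8,"ty":35,"tz":0,"ax":0,"ay":0,"az":0.4,"claw":0},{"tx":-8,"ty":34,"tz":0,"ax":0,"ay":0,"az":0,"claw":0},{"tx":0,"ty":0,"tz":0,"ax":0,"ay":0,"az":0,"claw":0}]}}

```text
time_s: 8.5
tcp_pos: [0.474, -0.0413, 0.2258]
eef_rot: [-179.9, 0.1, -84.0]
contact_force: [0.7, -0.1, -0.1]
gripper_width: 0.0443
```

Run:
```python
from h import *
s=r.get_state(); print(s['tcp_pos'],s['eef_rot'],s['joints'])
t=cap('top'); w=cap('wrist')
im=t['image']; m=cv2.inRange(cv2.cvtColor(im,cv2.COLOR_BGR2HSV),(20,120,80),(35,255,255)); m[:,:315]=0;m[:,375:]=0
p=np.argwhere(m)[:,::-1].astype(float); p=p[(p[:,1]>180)&(p[:,1]<250)]
if len(p): print('lever top',len(p),cv2.minAreaRect(plane(t,p,.121)[:,:2].astype(np.float32)*1000))
im=w['image']; uv=np.array([(u,v) for v in range(0,420,2) for u in range(0,560,2)]); P=pts(w,uv)
k=(abs(P[:,2]-.157)<.006)&(abs(P[:,0]-.473)<.06)&(abs(P[:,1]+.0425)<.1)
print('bar',k.sum(),cv2.minAreaRect(P[k,:2].astype(np.float32)*1000), P[k,2].max(), np.ptp(uv[k],axis=0),uv[k].mean(0))
cv2.imwrite('pics/w4.png',np.hstack([cv2.resize(im,(480,360)),cv2.resize(t['image'][160:250,290:370],(320,360))]))
```

```text
[ 0.47397744 -0.04130067  0.22583929] [-1.79906805e+02  6.65212604e-02 -8.40013662e+01] [ 1.87541024e+01  7.32658413e-01 -2.21304551e+01 -4.81178170e-02
 -6.70313114e+01 -1.27367866e+01]
lever top 103 ((581.4686279296875, -298.5179443359375), (15.576495170593262, 69.93418884277344), 6.117276668548584)
bar 492 ((474.9542236328125, -52.065067291259766), (11.943326950073242, 106.08879089355469), 5.685655117034912) 0.1599744823398733 [ 14 126] [282.92276423 201.19105691]
```

View pics/w4.png

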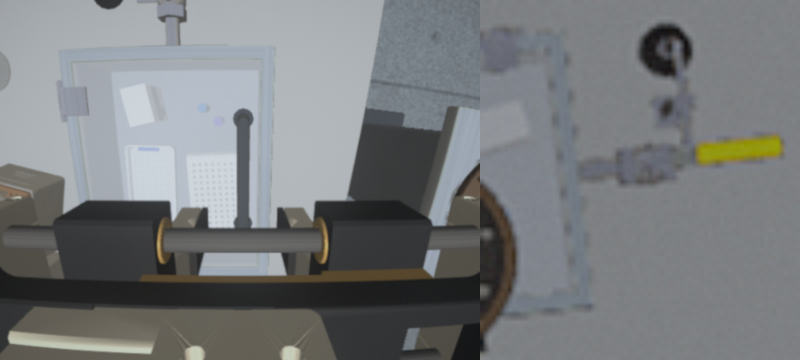

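{"api": "step_arm", "payload": {"increments": [{"tx":0,"ty":-1,"tz":-40,"ax":0,"ay":0,"az":0,"claw":0},{"tx":0,"ty":0,"tz":-35,"ax":0,"ay":0,"az":0,"claw":0},{"tx":0,"ty":0,"tz":-20,"ax":0,"ay":0,"az":0,"claw":0},{"tx":0,"ty":0,"tz":-10,"ax":0,"ay":0,"az":0,"claw":0},{"tx":0,"ty":0,"tz":0,"ax":0,"ay":0,"az":0,"claw":-1},{"tx":0,"ty":0,"tz":0,"ax":0,"ay":0,"az":0,"claw":-1},{"tx":0,"ty":0,"tz":0,"ax":0,"ay":0,"az":0,"claw":-1},{"tx":0,"ty":0,"tz":0,"ax":0,"ay":0,"az":0,"claw":-1},{"tx":0,"ty":0,"tz":0,"ax":0,"ay":0,"az":0,"claw":-1},{"tx":0,"ty":0,"tz":0,"ax":0,"ay":0,"az":0,"claw":-1}], "newtons": 25}}

```text
time_s: 9.6
tcp_pos: [0.4744, -0.0454, 0.1211]
eef_rot: [-180.0, 0.0, -84.2]
contact_force: [-3.1, 0.5, 5.5]
gripper_width: 0.011
```

{"api": "step_arm", "payload": {"increments": [{"tx":2,"ty":0.2,"tz":7.5,"ax":0,"ay":0,"az":0,"claw":-1},{"tx":2.3,"ty":0.2,"tz":7.9,"ax":0,"ay":0,"az":0,"claw":-1},{"tx":2.6,"ty":0.3,"tz":7.5,"ax":0,"ay":0,"az":0,"claw":-1},{"tx":2.9,"ty":0.3,"tz":7.5,"ax":0,"ay":0,"az":0,"claw":-1},{"tx":0,"ty":0,"tz":0,"ax":0,"ay":0,"az":0,"claw":-1}]}}

```text
time_s: 10.1
tcp_pos: [0.4839, -0.0445, 0.1516]
eef_rot: [179.9, 0.0, -84.2]
contact_force: [-5.8, 0.6, -1.1]
gripper_width: 0.0111
```

{"api": "step_arm", "payload": {"increments": [{"tx":6.6,"ty":0.7,"tz":14.5,"ax":0,"ay":0,"az":0,"claw":-1},{"tx":7.7,"ty":0.8,"tz":14,"ax":0,"ay":0,"az":0,"claw":-1},{"tx":8.8,"ty":0.9,"tz":13.3,"ax":0,"ay":0,"az":0,"claw":-1},{"tx":9.8,"ty":1,"tz":12.6,"ax":0,"ay":0,"az":0,"claw":-1},{"tx":0,"ty":0,"tz":0,"ax":0,"ay":0,"az":0,"claw":-1}]}}

```text
time_s: 10.6
tcp_pos: [0.5162, -0.0412, 0.2072]
eef_rot: [179.8, -0.0, -84.2]
contact_force: [-15.6, 2.4, 7.8]
gripper_width: 0.0109
```

{"api": "step_arm", "payload": {"increments": [{"tx":-1.5,"ty":0,"tz":1.3,"ax":0,"ay":0,"az":0,"claw":-1},{"tx":0,"ty":0,"tz":0,"ax":0,"ay":0,"az":0,"claw":-1}]}}

```text
time_s: 10.8
tcp_pos: [0.516, -0.0412, 0.207]
eef_rot: [-180.0, -0.0, -84.2]
contact_force: [-3.5, -1.9, -1.3]
gripper_width: 0.0113
```

Run:
```python
from h import *
s=r.get_state(); print(s['tcp_pos'],s['eef_rot'],s['contact_force'],s['moment'])
c=cap('scene'); w=cap('wrist'); np.savez('w5.npz',**w)
cv2.imwrite('pics/s5.png',np.hstack([cv2.resize(c['image'][170:270,210:330],(432,360),interpolation=cv2.INTER_CUBIC),cv2.resize(w['image'],(368,360))]))
```

```text
[ 0.51596428 -0.04117702  0.20702764] [-1.79981291e+02 -1.46499896e-02 -8.41833502e+01] [-3.52547482 -1.90174237 -1.32621478] [-0.44978255  1.35115448  0.01542995]
```

View pics/s5.png

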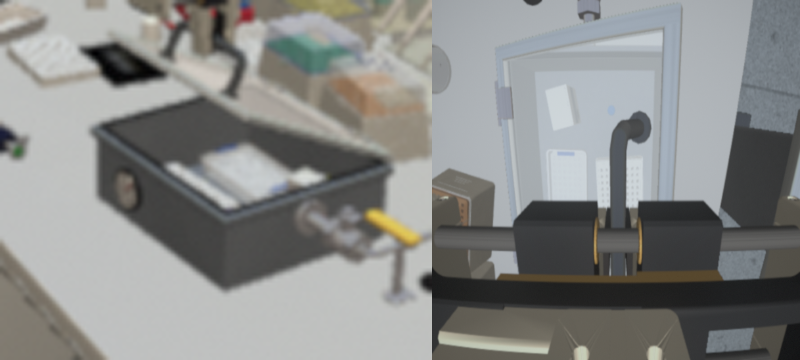

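{"api": "step_arm", "payload": {"increments": [{"tx":10.9,"ty":1.1,"tz":11.7,"ax":0,"ay":0,"az":0,"claw":-1},{"tx":11.7,"ty":1.2,"tz":10.9,"ax":0,"ay":0,"az":0,"claw":-1},{"tx":0,"ty":0,"tz":0,"ax":0,"ay":0,"az":0,"claw":-1}]}}

```text
time_s: 11.2
tcp_pos: [0.5389, -0.039, 0.2311]
eef_rot: [180.0, -0.1, -84.2]
contact_force: [-11.2, -1.3, 8.5]
gripper_width: 0.011
```

{"api": "step_arm", "payload": {"increments": [{"tx":11.5,"ty":1.2,"tz":10.8,"ax":0,"ay":0,"az":0,"claw":-1},{"tx":12.5,"ty":1.3,"tz":9.7,"ax":0,"ay":0,"az":0,"claw":-1},{"tx":0,"ty":0,"tz":0,"ax":0,"ay":0,"az":0,"claw":-1}]}}

```text
time_s: 11.5
tcp_pos: [0.5641, -0.0364, 0.2508]
eef_rot: [-179.9, -0.1, -84.2]
contact_force: [-4.7, -1.9, 2.9]
gripper_width: 0.0113
```

```bash
cat > lid.py <<'E'
from h import *
s=r.get_state(); print(s['tcp_pos'],s['contact_force'],s['gripper_width'])
ex=np.array([.9949,.1010]); ey=np.array([-.1010,.9949])
for n in('wrist','scene'):
    w=cap(n); v,u=np.mgrid[0:420:2 if n=='wrist' else 1,0:560:2 if n=='wrist' else 1]; uv=np.c_[u.ravel(),v.ravel()]
    uv=uv[w['depth'][uv[:,1],uv[:,0]]>0]; P=pts(w,uv); d=P[:,:2]-[.5545,-.0342]; X=d@ex; Y=d@ey
    # lid region: hinge at X=.116 z=.107; keep points near the expected band, away from fingers
    a=np.degrees(np.arctan2(P[:,2]-.107,.116-X)); rr=np.hypot(P[:,2]-.107,.116-X)
    k=(abs(Y)<.135)&(rr>.06)&(rr<.24)&(a>30)&(a<75)
    # RANSAC line in X,z
    A=np.c_[X[k],P[k,2]]; best=0; g=np.random.default_rng(0)
    if len(A)<50: print(n,len(A)); continue
    for _ in range(500):
        p,q=A[g.choice(len(A),2,False)]; t=(q-p)/np.linalg.norm(q-p) if np.linalg.norm(q-p)>.03 else None
        if t is None: continue
        m=abs((A-p)@[-t[1],t[0]])<.002
        if m.sum()>best: best=m.sum(); B=A[m]
    vx,vz,x0,z0=cv2.fitLine(B.astype(np.float32),cv2.DIST_L2,0,.01,.01).ravel()
    print(n,len(A),best,'lid deg',np.degrees(np.arctan2(-vz*np.sign(vx),abs(vx))),'X',B[:,0].min(),B[:,0].max())
E
python3 lid.py
```

```text
[ 0.56413715 -0.03636189  0.25083488] [-4.7162808  -1.8761023   2.86807561] 0.011348336616088282
wrist 10905 8985 lid deg 44.87526 X -0.04569493735741718 0.07598097643390946
scene 640 327 lid deg 44.216106 X -0.05300522530142769 0.07206065784336743
```

{"api": "step_arm", "payload": {"increments": [{"tx":0,"ty":0,"tz":0,"ax":0,"ay":0,"az":0,"claw":-1},{"tx":0,"ty":0,"tz":0,"ax":0,"ay":0,"az":0,"claw":-1},{"tx":0,"ty":0,"tz":0,"ax":0,"ay":0,"az":0,"claw":-1},{"tx":0,"ty":0,"tz":0,"ax":0,"ay":0,"az":0,"claw":-1},{"tx":0,"ty":0,"tz":0,"ax":0,"ay":0,"az":0,"claw":-1}]}}

```text
time_s: 12.1
tcp_pos: [0.562, -0.0366, 0.2495]
eef_rot: [180.0, -0.0, -84.2]
contact_force: [-3.5, -3.8, 2.2]
gripper_width: 0.0114
```

```bash
python3 lid.py
python3 - <<'E'
from h import *
t=cap('top'); im=t['image']; m=cv2.inRange(cv2.cvtColor(im,cv2.COLOR_BGR2HSV),(20,120,80),(35,255,255)); m[:,:315]=0;m[:,375:]=0
p=np.argwhere(m)[:,::-1].astype(float); p=p[(p[:,1]>180)&(p[:,1]<250)]
print('lever',len(p),cv2.minAreaRect(plane(t,p,.121)[:,:2].astype(np.float32)*1000))
o=np.load('top0.npz')['image']; d=cv2.absdiff(im,o).max(2)
for n,(x0,y0,x1,y1) in dict(plate=(108,192,152,225),pip=(125,245,205,268),tip=(402,203,455,246),bottle=(375,165,408,197),pen=(362,240,398,278)).items(): print(n,(d[y0:y1,x0:x1]>40).sum())
E
```

```text
[ 0.56199373 -0.0365674   0.24951249] [-3.51368925 -3.79602441  2.16747988] 0.011416198213971222
wrist 10980 9061 lid deg 44.198288 X -0.0477305456209985 0.07508994318359467
scene 626 316 lid deg 43.97419 X -0.05415848452350621 0.0704532161172227
lever 103 ((581.4686279296875, -298.5179443359375), (15.576495170593262, 69.93418884277344), 6.117276668548584)
plate 315
pip 887
tip 0
bottle 0
pen 0
```

{"api": "step_arm", "payload": {"increments": [{"tx":2,"ty":0.2,"tz":1.6,"ax":0,"ay":0,"az":0,"claw":-1},{"tx":0,"ty":0,"tz":0,"ax":0,"ay":0,"az":0,"claw":-1},{"tx":0,"ty":0,"tz":0,"ax":0,"ay":0,"az":0,"claw":-1},{"tx":0,"ty":0,"tz":0,"ax":0,"ay":0,"az":0,"claw":-1}]}}

```text
time_s: 12.65
tcp_pos: [0.5643, -0.0363, 0.251]
eef_rot: [180.0, -0.0, -84.2]
contact_force: [-3.0, -4.8, 1.0]
gripper_width: 0.0108
```

```bash
python3 lid.py
python3 - <<'E'
from h import *
cv2.imwrite('pics/t6.png',cap('top')['image'])
E
```

```text
[ 0.5642842  -0.03629664  0.2509834 ] [-3.01979121 -4.82599862  0.95619835] 0.010785891329476315
wrist 10913 8994 lid deg 44.943825 X -0.04535572045076639 0.07599592424507619
scene 644 330 lid deg 44.498768 X -0.05145196128850869 0.0728436517363584
```

View pics/t6.png

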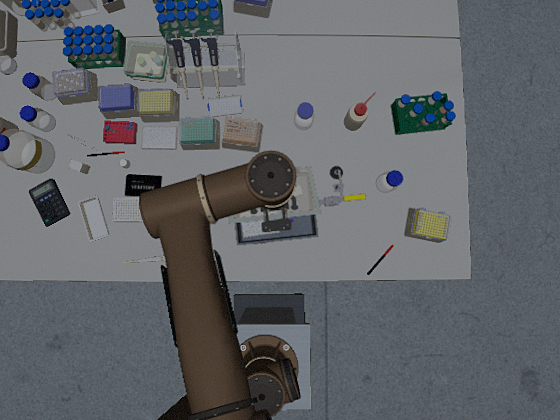

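The arm merely hides the plate at (130,208) and the pipette at (165,257), which explains those differences. The lever at (355,198) still points straight out from the box. I'm handing in.

```bash
python3 -c "
from plant import r
print(r.close_job())"
```

```text
the job is handed in; nothing more can be done
None
```

The job is handed in at about 12.7 s: the gas is on, and the arm is still holding the lid half open by its bar handle.

- **Gas valve:** with the lid shut, I turned the lever until it met its stop (about 12 N with no further movement). It lies at 96.1°, against the box's 95.8°, and had not moved when I checked again at about 45° of lid.
- **Lid:** the last depth checks gave 44.9° (wrist camera) and 44.5° (scene camera). It never went meaningfully past 45°. The grip is steady at about 11 mm on the 12 mm bar, with a force of about 6 N.
- **First lever grasp missed:** the fingers closed above the sleeve without touching it. The camera showed the tool about 33 mm higher than the position reading said. I corrected for that and the second grasp held. The cause of the offset is unknown.
- **Lid drift:** during a 0.5 s hold the lid sagged about 0.8°, so I raised it back before handing in. There was a 16 N push along the hinge direction while lifting, which I eased off.
- **Other things on the bench:** the tip box, bottle and pen were unchanged in the top image. The plate and pipette were partly hidden by the arm, so I couldn't fully confirm them, but the gripper stayed well above that area.

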